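# Roll the orange drive roller up to the stop bar

## Task

Roll the orange roller along the bench, away from the robot, until it rests snugly along the aluminium stop bar, ready for measuring. Do it as with a flat palm: the fingertips laid on top of the roller, rolling it under them in one or more strokes; do not grip it, lift it or push it from the side. Leave the blue roller where it is.

Things in the scene. Friction and masses are not known exactly. Their poses are not given: they have to be found in the camera images.
- orange_roller: The roller to move: solid orange cylinder lying on the bench, 50 mm in diameter, 120 mm long, about 0.3 kg, end faces aluminium. Origin at its centre; its own y axis is its long axis (x, z turn as it rolls). Starts 50 to 95 mm (clear gap) from the bar, within 6 degrees of parallel. Stops soon after a slow stroke. Under a hand on top that does not slip it goes half as far as the hand.
- blue_roller: A bystander: the same kind of roller in blue, same size, lying to the left or right of the orange one with at least 30 mm between their ends. Origin at its centre; its own y axis is its long axis. To be left alone.
- stop_bar: Aluminium angle with red ends, fixed on the bench beyond both rollers: 340 mm long, flange 30 mm high, 12 mm thick; foot 5 mm high, to 57 mm behind the face. Origin on the bench, middle of the face towards the rollers and robot; y runs along the bar, x away from the rollers (the way to roll), z up. A snug roller has its centre at x = -25 mm in this frame.
Not all that is in view belongs to the job. Of the things that look like the orange_roller, take the one that is farthest to the robot's right at the start.

How it is judged:
On the way, in this order (a step that is already met when the one before it is completed fails the run):
1. the fingertips rest on top of the orange roller and roll it (contact force between the fingers and orange_roller above 0.3 N and height (world z) of the grasp point above 0.058 m and distance of orange_roller from where it was at the start of the episode above 0.008 m), for 0.1 s.
2. the orange roller reaches the stop bar (x of orange_roller in the frame of stop_bar above -0.037 m), for 0.2 s.
At the end, for the whole second after the job is handed in: The orange roller lies at rest on the bench along the near face of the stop bar: its middle no more than 12 mm short of touching, its axis within 10 degrees of the bar, its centre within 150 mm of the bar's middle; the blue roller is within 20 mm of where it began (x of orange_roller in the frame of stop_bar between -0.037 and -0.015 m and y of orange_roller in the frame of stop_bar between -0.15 and 0.15 m and angle between the y axis of orange_roller and the y axis of stop_bar, either way round below 0.175 rad and height (world z) of orange_roller below 0.035 m and linear speed of orange_roller below 0.01 m/s and distance of blue_roller from where it was at the start of the episode below 0.02 m).
It fails at once if the orange roller is gripped or pushed from the side (touched with the grasp point lower than about its top) (contact force between the fingers and orange_roller above 0.5 N and height (world z) of the grasp point below 0.052 m).
It fails at once if the orange roller is lifted off the bench (height (world z) of orange_roller above 0.04 m).
It fails at once if the blue roller is moved by more than 20 mm (distance of blue_roller from where it was at the start of the episode above 0.02 m).
It also fails if it takes over 48 s, if anything falls off the work surface, if the arm or the gripper's body presses on something with over 40 N, if the wrist force passes 120 N, or if a joint passes its speed limit or range.

## Robot

A 6-joint arm with a two-finger parallel gripper is mounted at the origin on the work surface. World frame = base frame: x ahead of the robot, y to its left, z up, the work surface at z = 0. Lengths are in m, angles in rad, forces in N, time in s.
With the tool pointing down it reaches from about 0.25 to 0.775 m from the base axis. Payload 4 kg.
Tool frame: the origin (TCP) lies midway between the tips of the shut fingers; the grasp point (between the pads) lies 19 mm behind it; z points along the fingers, y is the line along which they close (so a half turn about z gives the same grasp; the last joint's range is limited). The gripper opens to 94 mm and grips with 3 to 60 N. Pads are 16 mm wide; open, the fingers measure 119 mm over their backs; the gripper's body (75 mm by 177 mm) begins 78 mm behind the grasp point.
Start: joints at [-1.365, 0.087, 1.371, -0, 1.684, -0.103], TCP at [0.167, -0.524, 0.206] pointing down, gripper open.
Joint ranges: [-3.1, 3.1], [-0.76, 2.03], [0.27, 2.55], [-1.08, 4.22], [0.17, 2.65], [-2.57, 2.57]. Speed limits (rad/s): [2.79, 2.79, 3.14, 3.14, 3.14, 3.14].

## Interface

Orientations are given as [roll, pitch, yaw] about the fixed x, y, z axes, in that order (R = Rz(yaw) Ry(pitch) Rx(roll)).
In Python, from bench import get_obs, snapshot, close_job gives the robot as it stands. The module is installed in compiled form; this text tells all that it offers.
- The arm moves only by the tool drive_tool, never from a script. Its argument "commands" is a list of rows, each a list of 6 numbers: the shift along the tool's x, y, z in units of 0.04 m (1.0 is 0.04 m), then the turn, a rotation vector about the tool's x, y, z in units of 0.1 rad (1.0 is 0.1 rad). In form: [[dx, dy, dz, wx, wy, wz], ...]. A call has 1 to 20 rows; each row shifts and turns the commanded pose from where the row before left it, along the tool's axes as they then stand; what a row does not reach is not made up. A row lasts 1/8 s, in which the tool goes at most 62.5 mm and 10.7 degrees, less where a joint would pass 70% of its speed; a pose out of reach is approached as far as the arm can. A call with a number of a shift or a turn outside -1 to 1 is refused whole. A call with a gripper value outside its range is refused whole. "gripper" is the closure, from 0 (fully open) to 1 (shut), set as the call begins (left out, the last holds). The fingers move at their own pace and stop on an object; the grip force is fixed at half the most. Time passes only in rows, so rows that do not move let the fingers close. It gives the time, the measured TCP pose, the force, the opening and the grip force at its end, in the units of the state.
- get_obs(): the state, without advancing time (a new reading comes with each control period).
- snapshot(name): name is "side" or "top" or "wrist"; returns a dict with "image" (480x640x3 uint8, blue, green, red), "range_z" (480x640 float32, m along the optical axis (not along the pixel's ray), 0 where there is no reading), "fx", "fy", "cx", "cy" (pixels), "rvec" (rotation vector, rad) and "tvec" (3), from world to camera coordinates, as OpenCV has them. Camera axes: x right, y down, z forward; pixel columns grow to the right and rows downward; lengths in m; the calibration is good to about 2 mm. A picture is of the moment at which its call begins.
- close_job(): hands the job in; it is judged then, once.
The state is a dict: "time": time; "joint_positions": joint angles; "qvel": joint speeds; "joint_torque": joint torques, N m; "tool_pos": TCP position; "ee_rot": TCP orientation; "wrist_force": force on the tool from outside, world axes, zero at the start; "wrist_torque": the same for the moment, N m; "width": finger opening in m; "finger_force": force on a finger pad.
Only numpy, scipy, OpenCV 4.12 (cv2) and the standard library are available. Lean on these libraries where they do the work, as an engineer would, in place of code of your own. Each camera call takes 0.05 s, during which the arm holds its last target. There are 200 camera calls.

## Working session

There is one attempt and no reset: what is moved stays moved. The work goes in short steps, Python scripts to look and compute and a tool call to move; the robot and the scene stay as the last step left them, time stands still between calls to the robot, and variables do not carry over. Pictures are saved under pics/ and viewed, at most 10 in all, crops included, and the job is handed in when it is done.

Besides the shell and the picture viewer there is one more tool, called by a JSON object that holds its "api" and its "payload". drive_tool: Moves the arm, as the interface text tells. Its arguments: {"type":"object","properties":{"commands":{"type":"array"},"gripper":{"type":"number"}},"required":["commands"]}

```bash
mkdir -p pics; cat > h.py <<'E'
import numpy as np,cv2
from bench import *
def pts(s):
    R=cv2.Rodrigues(np.array(s["rvec"],float))[0];z=s["range_z"];v,u=np.mgrid[:480,:640]
    P=np.stack([(u-s["cx"])/s["fx"]*z,(v-s["cy"])/s["fy"]*z,z],-1)
    return (P-np.ravel(s["tvec"]))@R
E
python3 - <<'E'
from h import *
for n in("top","side"):
    s=snapshot(n);cv2.imwrite(f"pics/{n}0.png",s["image"]);np.savez(f"{n}0.npz",**s)
o=get_obs();print(o["tool_pos"],o["ee_rot"],o["width"],o["time"],o["wrist_force"])
E
```

```text
[ 0.16704176 -0.5234993   0.20442854] [-3.13961630e+00 -1.63717712e-04  3.08826880e-01] 0.09409104722464065 0.1 [-0.75145163 -0.04394751  0.16169603]
```

View pics/top0.png

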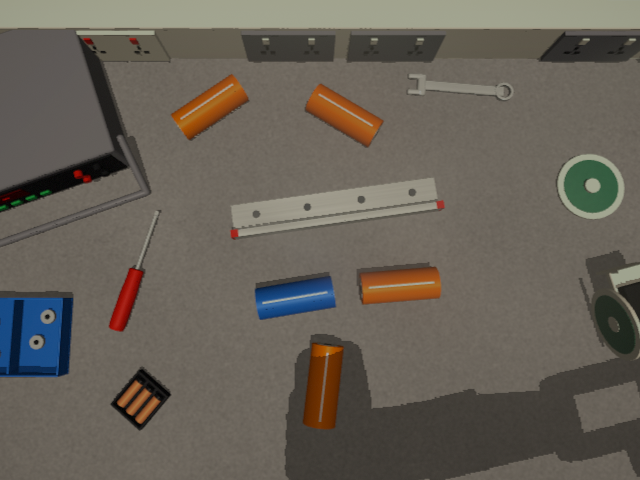

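View pics/side0.png

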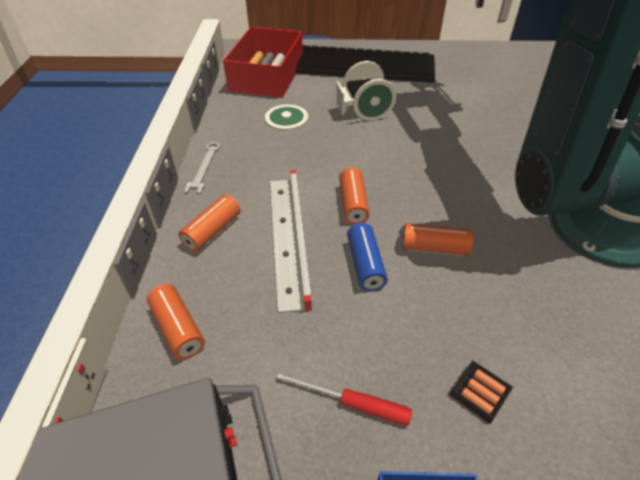

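The top view shows the orange roller at about (400,285), which is the rightmost one. The blue roller is at (295,297), and the bar face runs from the red ends at (235,233) to (440,205). Next I measure these.

```bash
python3 - <<'E'
from h import *
s=dict(np.load("top0.npz"));P=pts(s);hsv=cv2.cvtColor(s["image"],cv2.COLOR_BGR2HSV)
def fit(n,m,box):
    k=np.zeros((480,640),bool);k[box[1]:box[3],box[0]:box[2]]=1
    k&=m&(s["range_z"]>0);Q=P[k]; t=Q[Q[:,2]>.045]if n!='bar' else Q[(Q[:,2]>.024)]
    c,sz,a=cv2.minAreaRect(t[:,:2].astype(np.float32)); C=t[:,:2].mean(0)
    d=np.linalg.svd(t[:,:2]-C,full_matrices=False)[2][0];d*=np.sign(d[1])
    print(n,c,sz,C,"yaw of axis(from y)",-np.arctan2(d[0],d[1]),"zmax",np.percentile(t[:,2],95));return np.array(c),d,t
h=hsv[...,0];S=hsv[...,1]
o=fit("or",(h<20)&(S>120),(350,255,450,315));b=fit("bl",(h>100)&(h<130)&(S>120),(245,265,345,325))
B=fit("bar",h>=0,(225,170,450,245))
c,d,t=B; n=np.array([d[1],-d[0]]); x=(t[:,:2]-c)@n; print(np.percentile(x,[1,50,99]))
face=c+n*np.percentile(x,1);print("face",face,"orange in bar",(o[0]-face)@n,(o[0]-c)@d,"n",n)
E
```

```text
or (0.5001721382141113, -0.054843705147504807) (0.0380394347012043, 0.11952289938926697) [ 0.50121432 -0.0549739 ] yaw of axis(from y) 0.0862453176745248 zmax 0.05201226885460782
bl (0.4818231761455536, 0.10832329094409943) (0.03575817868113518, 0.11867925524711609) [0.48159795 0.10792722] yaw of axis(from y) 0.16936314402239847 zmax 0.051910693557662285
bar (0.6064422130584717, 0.04114949703216553) (0.012650150805711746, 0.3433295488357544) [0.60580156 0.0421399 ] yaw of axis(from y) 0.14283366261953143 zmax 0.03321848018647117
[-0.00616371 -0.0005224   0.00587127]
face [0.60034127 0.0402721 ] orange in bar -0.1126886604044281 -0.07988828075337687 n [0.9898166  0.14234849]
```

{"api": "drive_tool", "payload": {"commands": [[0, 0, 0, 0, 0, 0.74], [0, 0, 0, 0, 0, 0.74], [0, 0, 0, 0, 0, 0.74], [0.6, -0.73, 0, 0, 0, 0], [0.6, -0.73, 0, 0, 0, 0], [0.6, -0.73, 0, 0, 0, 0], [0.6, -0.73, 0, 0, 0, 0], [0.6, -0.73, 0, 0, 0, 0], [0.6, -0.73, 0, 0, 0, 0], [0.6, -0.73, 0, 0, 0, 0], [0.6, -0.73, 0, 0, 0, 0], [0.6, -0.73, 0, 0, 0, 0], [0.6, -0.73, 0, 0, 0, 0], [0.6, -0.73, 0, 0, 0, 0], [0.6, -0.73, 0, 0, 0, 0], [0.6, -0.73, 0, 0, 0, 0], [0.6, -0.73, 0, 0, 0, 0], [0.6, -0.73, 0, 0, 0, 0]], "gripper": 0.36}}

```text
time: 2.35
tool_pos: [0.4881, -0.0553, 0.205]
ee_rot: [-3.142, 0.001, 0.087]
wrist_force: [-0.6, 0.2, 0.2]
width: 0.0602
finger_force: 0.0
```

{"api": "drive_tool", "payload": {"commands": [[0.1, 0, 0.8, 0, 0, 0], [0, 0, 0.8, 0, 0, 0], [0, 0, 0.8, 0, 0, 0], [0, 0, 0.8, 0, 0, 0], [0, 0, 0.4, 0, 0, 0], [0, 0, 0, 0, 0, 0]]}}

```text
time: 3.1
tool_pos: [0.4908, -0.0559, 0.0602]
ee_rot: [-3.141, 0.003, 0.087]
wrist_force: [-0.2, -0.2, -0.0]
width: 0.0603
finger_force: 0.0
```

```bash
python3 - <<'E'
from h import *
s=snapshot("side");cv2.imwrite("pics/s1.png",cv2.resize(s["image"][100:320,240:520],None,fx=2.8,fy=2.7))
s=snapshot("wrist");cv2.imwrite("pics/w1.png",s["image"])
print(get_obs()["tool_pos"])
E
```

```text
[ 0.49262381 -0.0563277   0.06257781]
```

View pics/s1.png

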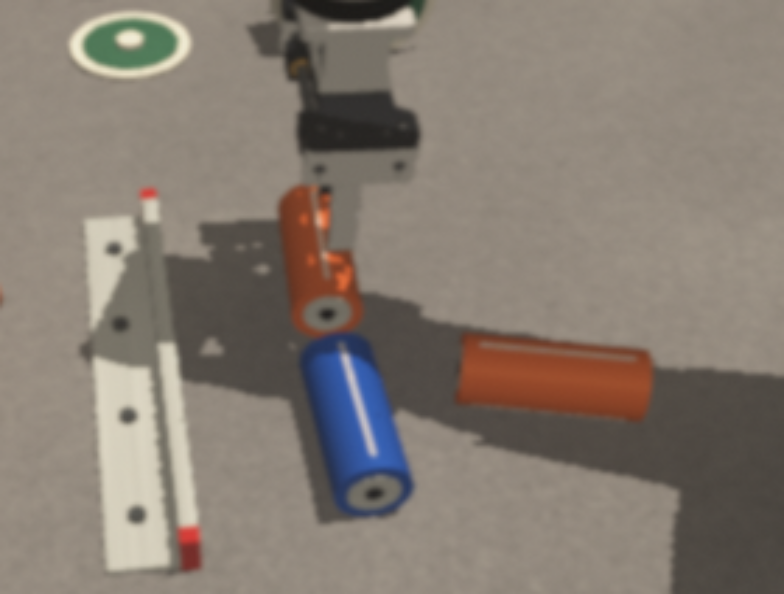

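View pics/w1.png

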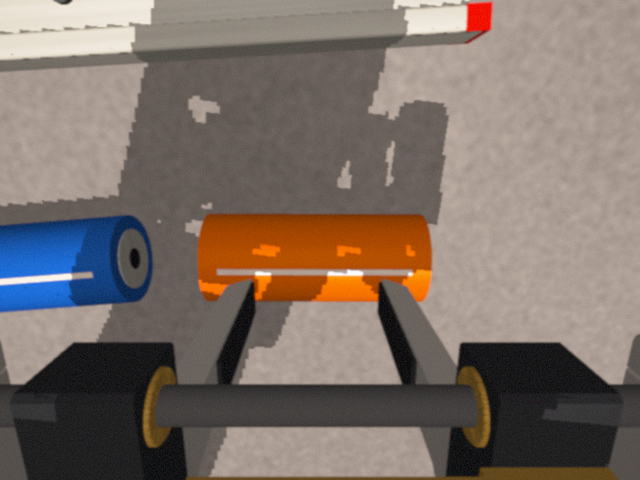

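The fingers sit centred along the roller, with their leading edges just behind the top line (wrist view, rows 272–282). I descend gently.

{"api": "drive_tool", "payload": {"commands": [[0, 0, 0.1, 0, 0, 0], [0, 0, 0.1, 0, 0, 0], [0, 0, 0.05, 0, 0, 0], [0, 0, 0, 0, 0, 0]]}}

```text
time: 3.7
tool_pos: [0.4916, -0.0561, 0.0513]
ee_rot: [-3.142, 0.0, 0.087]
wrist_force: [-0.1, 0.3, 0.4]
width: 0.0602
finger_force: 0.0
```

{"api": "drive_tool", "payload": {"commands": [[0, 0, 0.025, 0, 0, 0], [0, 0, 0, 0, 0, 0]]}}

```text
time: 3.95
tool_pos: [0.4918, -0.0561, 0.0505]
ee_rot: [3.142, -0.0, 0.087]
wrist_force: [-0.1, 1.1, -0.1]
width: 0.06
finger_force: 0.0
```

{"api": "drive_tool", "payload": {"commands": [[0, 0, 0.025, 0, 0, 0], [0, 0, 0, 0, 0, 0]]}}

```text
time: 4.2
tool_pos: [0.4923, -0.0561, 0.0501]
ee_rot: [3.141, -0.001, 0.087]
wrist_force: [-0.1, 0.3, 2.8]
width: 0.0598
finger_force: 1.4
```

{"api": "drive_tool", "payload": {"commands": [[0, 0, 0.02, 0, 0, 0], [0.05, 0, 0, 0, 0, 0], [0.12, 0, 0, 0, 0, 0], [0.12, 0, 0, 0, 0, 0], [0.12, 0, 0, 0, 0, 0], [0.05, 0, 0, 0, 0, 0], [0, 0, 0, 0, 0, 0]]}}

```text
time: 5.08
tool_pos: [0.5115, -0.0545, 0.0501]
ee_rot: [3.141, -0.003, 0.087]
wrist_force: [-0.0, 0.1, 5.4]
width: 0.0597
finger_force: 2.9
```

```bash
cat >> h.py <<'E'
def look(name):
    s=snapshot("wrist");cv2.imwrite(f"pics/{name}.png",s["image"]);P=pts(s);hsv=cv2.cvtColor(s["image"],cv2.COLOR_BGR2HSV)
    k=(hsv[...,0]<20)&(hsv[...,1]>120)&(s["range_z"]>0)
    Q=P[k];o=get_obs();t=o["tool_pos"]
    Q=Q[(Q[:,2]>.005)&(Q[:,2]<.06)&(np.hypot(Q[:,0]-t[0],Q[:,1]-t[1])<.1)]
    # cylinder fit r=25, centre z=25
    from scipy.optimize import least_squares
    f=lambda p:np.hypot((Q[:,0]-p[0])*np.cos(p[1])+(Q[:,1]-p[2])*np.sin(p[1]),Q[:,2]-p[3])-.025
    ym=np.median(Q[:,1]); f2=lambda q:f([q[0],q[1],ym,q[2]])
    r=least_squares(f2,[t[0],.1,.025],loss="soft_l1",f_scale=.002);x,a,z=r.x
    c=np.array([x,ym]);n=np.array([.9898,.1423]);d=np.array([-.1423,.9898])
    print("roller",c,"axis yaw",a,"z",z,"rms",np.std(f2(r.x)),"bar x,y",(c-[.6003,.0403])@n,(c-[.6003,.0403])@d,"tool",t,"F",o["wrist_force"],"t",o["time"], "ends y",np.percentile(Q[:,1],[1,99]))
E
python3 -c "
from h import *;look('w2')"
```

```text
roller [ 0.51129878 -0.05297218] axis yaw 0.0828888927722002 z 0.025641197588386653 rms 0.0007131680126394639 bar x,y -0.10136604327397328 -0.07965592701019136 tool [ 0.51139799 -0.05453696  0.05008349] F [0.40771654 0.91538234 5.85914589] t 5.125 ends y [-0.11186529  0.005724  ]
```

It rolls without slipping. I finish this stroke and then restroke.

{"api": "drive_tool", "payload": {"commands": [[0.08, 0, 0, 0, 0, 0], [0.12, 0, 0, 0, 0, 0], [0.12, 0, 0, 0, 0, 0], [0.05, 0, 0, 0, 0, 0], [0, 0, 0, 0, 0, 0], [0, 0, 0, 0, 0, 0]]}}

```text
time: 5.88
tool_pos: [0.5261, -0.0533, 0.05]
ee_rot: [3.141, -0.003, 0.087]
wrist_force: [-0.1, -0.8, 5.4]
width: 0.0602
finger_force: 2.8
```

```bash
python3 -c "
from h import *;look('w3')"
```

```text
roller [ 0.51864346 -0.05264792] axis yaw 0.0830819788073625 z 0.025643314249225318 rms 0.0008010342998158155 bar x,y -0.09405013490660684 -0.08038012082210985 tool [ 0.52603593 -0.05329547  0.05003398] F [-0.15725181  0.83808024  5.33894358] t 5.925 ends y [-0.11086581  0.00642241]
```

{"api": "drive_tool", "payload": {"commands": [[0, 0, -0.15, 0, 0, 0], [-0.2, 0, 0, 0, 0, 0], [-0.2, 0, 0, 0, 0, 0], [0, 0, 0, 0, 0, 0], [0, 0, 0.1, 0, 0, 0], [0, 0, 0.05, 0, 0, 0], [0, 0, 0, 0, 0, 0], [0.05, 0, 0, 0, 0, 0], [0.12, 0, 0, 0, 0, 0], [0.12, 0, 0, 0, 0, -0.06], [0.12, 0, 0, 0, 0, -0.06], [0.12, 0, 0, 0, 0, -0.06], [0.12, 0, 0, 0, 0, 0], [0.08, 0, 0, 0, 0, 0], [0.03, 0, 0, 0, 0, 0], [0, 0, 0, 0, 0, 0], [0, 0, 0, 0, 0, 0]]}}

```text
time: 8.05
tool_pos: [0.5407, -0.052, 0.0501]
ee_rot: [3.14, -0.003, 0.105]
wrist_force: [-0.0, 0.3, 5.9]
width: 0.0602
finger_force: 2.6
```

```bash
python3 -c "
from h import *;look('w4')"
```

```text
roller [ 0.53352422 -0.05063582] axis yaw 0.0830985610223244 z 0.025657822288004783 rms 0.000844571297530456 bar x,y -0.07903483281892394 -0.08050607741655597 tool [ 0.54067034 -0.05202833  0.05008541] F [1.06838648 0.27282799 5.22236248] t 8.1 ends y [-0.10958693  0.00776196]
```

{"api": "drive_tool", "payload": {"commands": [[0, 0, -0.15, 0, 0, 0], [-0.2, 0, 0, 0, 0, 0], [-0.2, 0, 0, 0, 0, 0], [0, 0, 0, 0, 0, 0], [0, 0, 0.1, 0, 0, 0], [0, 0, 0.05, 0, 0, 0], [0, 0, 0, 0, 0, 0], [0.05, 0, 0, 0, 0, 0], [0.12, 0, 0, 0, 0, 0], [0.12, 0, 0, 0, 0, -0.06], [0.12, 0, 0, 0, 0, -0.06], [0.12, 0, 0, 0, 0, -0.06], [0.12, 0, 0, 0, 0, 0], [0.08, 0, 0, 0, 0, 0], [0.03, 0, 0, 0, 0, 0], [0, 0, 0, 0, 0, 0], [0, 0, 0, 0, 0, 0]]}}

```text
time: 10.22
tool_pos: [0.555, -0.0508, 0.0501]
ee_rot: [3.14, -0.003, 0.123]
wrist_force: [0.9, -1.2, 4.5]
width: 0.0603
finger_force: 2.5
```

{"api": "drive_tool", "payload": {"commands": [[0, 0, -0.15, 0, 0, 0], [-0.2, 0, 0, 0, 0, 0], [-0.2, 0, 0, 0, 0, 0], [0, 0, 0, 0, 0, 0], [0, 0, 0.1, 0, 0, 0], [0, 0, 0.05, 0, 0, 0], [0, 0, 0, 0, 0, 0], [0.05, 0, 0, 0, 0, 0], [0.12, 0, 0, 0, 0, 0], [0.12, 0, 0, 0, 0, 0], [0.12, 0, 0, 0, 0, 0], [0.12, 0, 0, 0, 0, 0], [0.12, 0, 0, 0, 0, 0], [0.08, 0, 0, 0, 0, 0], [0.03, 0, 0, 0, 0, 0], [0, 0, 0, 0, 0, 0], [0, 0, 0, 0, 0, 0]]}}

```text
time: 12.35
tool_pos: [0.5693, -0.0492, 0.0502]
ee_rot: [3.139, -0.003, 0.123]
wrist_force: [0.6, -1.8, 4.1]
width: 0.06
finger_force: 2.7
```

```bash
python3 -c "
from h import *;look('w5')"
```

```text
roller [ 0.5638946  -0.04938114] axis yaw 0.09592773621496932 z 0.025600580495233297 rms 0.006200707476291434 bar x,y -0.04879569302335939 -0.0835858998972073 tool [ 0.56923037 -0.04920355  0.05012569] F [-0.45651758 -1.17141665  5.6000189 ] t 12.4 ends y [-0.12364228  0.01016115]
```

{"api": "drive_tool", "payload": {"commands": [[0, 0, -0.15, 0, 0, 0], [-0.2, 0, 0, 0, 0, 0], [-0.2, 0, 0, 0, 0, 0], [0, 0, 0, 0, 0, 0], [0, 0, 0.1, 0, 0, 0], [0, 0, 0.05, 0, 0, 0], [0, 0, 0, 0, 0, 0], [0.05, 0, 0, 0, 0, 0], [0.12, 0, 0, 0, 0, 0], [0.12, 0, 0, 0, 0, 0], [0.12, 0, 0, 0, 0, 0], [0.12, 0, 0, 0, 0, 0], [0.12, 0, 0, 0, 0, 0], [0.08, 0, 0, 0, 0, 0], [0.03, 0, 0, 0, 0, 0], [0, 0, 0, 0, 0, 0], [0, 0, 0, 0, 0, 0]]}}

```text
time: 14.52
tool_pos: [0.5835, -0.0474, 0.0501]
ee_rot: [3.139, -0.003, 0.123]
wrist_force: [0.2, -1.9, 7.0]
width: 0.0602
finger_force: 2.7
```

{"api": "drive_tool", "payload": {"commands": [[0, 0, -0.15, 0, 0, 0], [-0.2, 0, 0, 0, 0, 0], [-0.2, 0, 0, 0, 0, 0], [0, 0, 0, 0, 0, 0], [0, 0, 0.1, 0, 0, 0], [0, 0, 0.05, 0, 0, 0], [0, 0, 0, 0, 0, 0], [0.05, 0, 0, 0, 0, 0], [0.12, 0, 0, 0, 0, 0], [0.12, 0, 0, 0, 0, 0], [0.12, 0, 0, 0, 0, 0], [0.08, 0, 0, 0, 0, 0], [0.05, 0, 0, 0, 0, 0], [0, 0, 0, 0, 0, 0]]}}

```text
time: 16.27
tool_pos: [0.5878, -0.0465, 0.05]
ee_rot: [3.14, -0.0, 0.123]
wrist_force: [-2.5, -1.3, 7.8]
width: 0.0599
finger_force: 3.8
```

```bash
python3 -c "
from h import *;look('w6')"
```

```text
roller [ 0.58847079 -0.04880072] axis yaw 0.1503653315658034 z 0.025563470366945514 rms 0.0018428361374637037 bar x,y -0.0243875847093923 -0.08650860021782615 tool [ 0.5878403  -0.04649785  0.05007823] F [-2.16074694 -2.14449189  7.37200288] t 16.325 ends y [-0.12535119  0.01230952]
```

View pics/w6.png

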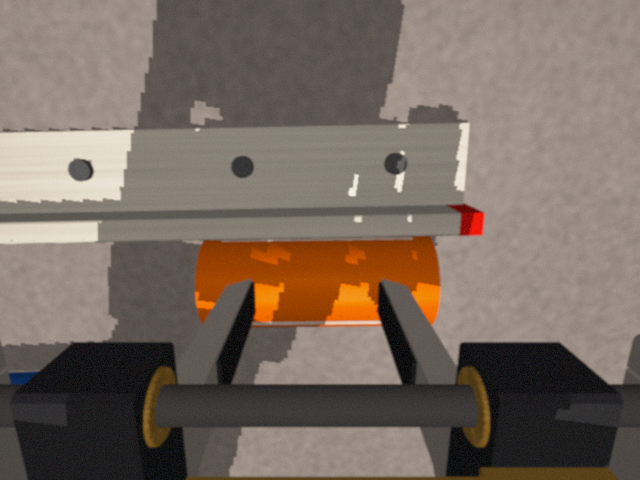

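The roller lies flush along the bar (rows 235–325), and its yaw matches the bar's. I lift off straight up and check once more.

{"api": "drive_tool", "payload": {"commands": [[0, 0, -0.05, 0, 0, 0], [0, 0, -0.2, 0, 0, 0], [0, 0, -0.6, 0, 0, 0], [0, 0, -0.9, 0, 0, 0], [-0.5, 0, -0.9, 0, 0, 0], [0, 0, 0, 0, 0, 0], [0, 0, 0, 0, 0, 0]]}}

```text
time: 17.2
tool_pos: [0.5675, -0.048, 0.1537]
ee_rot: [-3.141, 0.001, 0.123]
wrist_force: [0.3, -0.2, 0.4]
width: 0.0606
finger_force: 0.0
```

```bash
python3 -c "
from h import *;look('w7')"
```

```text
roller [ 0.58805847 -0.04826853] axis yaw 0.1426673904205809 z 0.025618635393430175 rms 0.0011691109650414607 bar x,y -0.024719971990834658 -0.08592316451457267 tool [ 0.56720476 -0.04796943  0.1528965 ] F [ 0.0069172  -0.20771094 -0.07743887] t 17.25 ends y [-0.12039882  0.0117221 ]
```

View pics/w7.png

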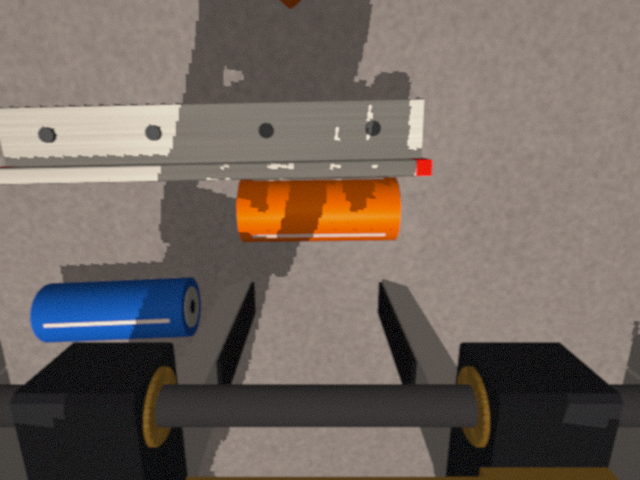

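The orange roller (318,210) rests flush against the bar, and the blue one (115,310) hasn't been touched.

```bash
python3 -c "
from bench import *;print(close_job())"
```

```text
the job is handed in; nothing more can be done
None
```

The orange roller rests snugly along the stop bar (measured centre x ≈ -25 mm, axis parallel to the bar), rolled there in six top-of-roller strokes in about 17 s; the blue roller was not touched, and the job is handed in (no verdict was returned).

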